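# Plug in a relay and probe the test posts

### The arm

A 7-joint arm with a two-finger parallel gripper is mounted at the origin on the work surface; the furniture and walls round the work are solid. World frame = base frame: x ahead of the robot, y to its left, z up, the work surface at z = 0. Lengths are in mm, angles in rad, forces in N, time in s.
With the tool pointing down it reaches from about 400 to 850 mm from the base axis. Payload 6.9 kg.
Tool frame: the origin (TCP) lies at the very end of the fingers, on their centre line; the grasp point (between the pads) lies bot.grip_point_offset behind it (bot.grip_point_offset is the distance from the TCP to the grasp point, in mm); z points along the fingers, y is the line along which they close (so a half turn about z gives the same grasp; the last joint's range is limited). The gripper opens to 85 mm and grips with 20 to 120 N. Pads are 22 mm wide; open, the fingers measure 114 mm over their backs; the gripper's body (76 mm by 85 mm) begins 54 mm behind the grasp point. The pads swing forward as they close: fully open they stand 13 mm farther back than shut.
Start: joints at [-1.093, 0.507, -0.238, 1.5, 0.126, 1.149, -0.155], TCP at [227.076, 582.278, 231.275] pointing down, gripper open.
Joint ranges: [-3.08, 3.08], [-0.24, 2.05], [-1.43, 1.35], [0, 2.5], [-1.52, 4.66], [0.17, 1.96], [-2.89, 2.89]. Speed limits (rad/s): [2.39, 2.39, 3.14, 3.14, 3.14, 3.14, 3.14].

### API

Orientations are given as a unit quaternion [w, x, y, z].
In Python, from station import bot gives the robot as it stands.
- The arm moves only by the tool carry_out, never from a script. Its argument "moves" is a list of rows, each a list of 4 numbers: the shift along the world's x, y, z in m, then the turn about the world's z in rad. A call has 1 to 10 rows; each row is the pose to reach, as a shift and turn from the pose commanded when the call began; what a row does not reach only later rows make up. A row lasts 1/8 s, in which the tool goes at most 62.5 mm and 10.7 degrees, less where a joint would pass 70% of its speed; a pose out of reach is approached as far as the arm can. A call with a gripper value outside its range is refused whole. "hand" is the closure, from 0 (fully open) to 1 (shut), set as the call begins (left out, the last holds). The fingers move at their own pace and stop on an object; "grip_force" is the grip in N (left out, the last holds). Time passes only in rows, so rows that repeat a pose let the fingers close. It gives the time, the measured TCP pose, the force, the opening and the grip force at its end, in the units of the state.
- bot.get_obs(): the state, without advancing time (a new reading comes with each control period).
- bot.camera(name): name is "side" or "top"; returns a dict with "image" (480x640x3 uint8, red, green, blue), "range_z" (480x640 float32, mm along the optical axis (not along the pixel's ray), 0 where there is no reading), "intrinsics" (3x3 intrinsics, pixels), "distortion" ([k1, k2, p1, p2, k3] as OpenCV has them; the pictures are not rectified), "rvec" (rotation vector, rad) and "tvec" (3), from world to camera coordinates, as OpenCV has them. Camera axes: x right, y down, z forward; pixel columns grow to the right and rows downward; lengths in mm; the calibration is good to about 2 mm. A picture is of the moment at which its call begins.
- bot.sign_off(): hands the job in; it is judged then, once.
The state is a dict: "time_s": time; "q": joint angles; "joint_vel": joint speeds; "effort": joint torques, N m; "tool_pos": TCP position; "tcp_rot": TCP orientation; "ft_force": force on the tool from outside, world axes, zero at the start; "torque": the same for the moment, N m; "width": opening from 0.0 (shut) to 1.0 (fully open); "gripper_force": force on a finger pad.
Only numpy, scipy, OpenCV 4.12 (cv2) and the standard library are available. Lean on these libraries where they do the work, as an engineer would, in place of code of your own. Each camera call takes 0.05 s, during which the arm holds its last target. There are 200 camera calls.

### The job

Plug the relay fully home into the socket on the grey test board and let go of it. Then take the probe from its stand and, keeping to the order short, middle, tall, gently press its tip down onto the sprung brass cap of each of the three test posts and hold it there for half a second, so that the cap gives a few millimetres. Finally put the probe back upright in its stand, leaving the relay plugged in and the other things on the bench where they are.

Things in the scene. Friction and masses are not known exactly. Their poses are not given: they have to be found in the camera images.
- board: Flat grey relay test board, 140 (x) x 240 (y) x 14 thick, fixed on the bench for the work. Origin: centre of its underside. z up; the socket block stands near its -y end, the three test posts on its +y half.
- socket_mouth (a point): Centre of the mouth of the socket, 34 mm above the bench: a black block on the board, 56 (x) x 64 (y) x 20 high, with a rectangular hole 27 (x) x 35 (y), 20 deep, chamfered rim. Axes as the board's.
- relay: Plug-in relay, loose, stands on its black plug foot 24 (x) x 32 (y) x 14 high; above it a black base and clear housing over a copper coil, 30 (x) x 40 (y), from 14 to 60 high. Origin: centre of the foot's underside, z up. Fits with its x along the board's x, either way round; home, its shoulder rests on the socket block and its origin is 14 below socket_mouth. Grip the housing across x. 0.08 kg.
- stand: Black block 40x40 on a steel foot plate 80x66, 66 high in all, fixed to the bench; holds the probe upright in a vertical round hole 18 across. Origin: centre of its underside, z up.
- probe: Hand test probe, loose, upright in the stand, 117 long. Origin at its tip, z up along it: steel shaft 10 across, tapering over the last 18 to a 4 mm tip; collar 30 across from 58 to 63 above the tip; square black handle 18x18 (sides along x and y) from 63 to 113: grip it there. In the stand the collar rests on the block's top, so the tip is 8 above the bench. 0.09 kg.
- probe_tip (a point): The probe's tip (the same point as the probe's origin).
- post_short: The short test post (22 mm high over the board), fixed on the board: white round pillar 17 across on a steel flange, with a sprung brass cap on top. Origin: centre of its underside, on the board's top (14 over the bench).
- top_short (a point): Centre of the top of the short post's brass cap, 16 across, with a small dark centre mark; 36 above the bench when not pressed; sinks with the cap.
- cap_short (a joint): How far the short post's sprung cap is pressed down: 0 (up) to 0.006 m (bottom); about 2 N at first, 5 N at the bottom.
- post_middle: The middle test post (38 mm high over the board), fixed on the board: white round pillar 17 across on a steel flange, with a sprung brass cap on top. Origin: centre of its underside, on the board's top (14 over the bench).
- top_middle (a point): Centre of the top of the middle post's brass cap, 16 across, with a small dark centre mark; 52 above the bench when not pressed; sinks with the cap.
- cap_middle (a joint): How far the middle post's sprung cap is pressed down: 0 (up) to 0.006 m (bottom); about 2 N at first, 5 N at the bottom.
- post_tall: The tall test post (54 mm high over the board), fixed on the board: white round pillar 17 across on a steel flange, with a sprung brass cap on top. Origin: centre of its underside, on the board's top (14 over the bench).
- top_tall (a point): Centre of the top of the tall post's brass cap, 16 across, with a small dark centre mark; 68 above the bench when not pressed; sinks with the cap.
- cap_tall (a joint): How far the tall post's sprung cap is pressed down: 0 (up) to 0.006 m (bottom); about 2 N at first, 5 N at the bottom.
- driver_blue: Bystander to be left where it is: screwdriver with a blue handle, 173 mm long, lying between the board and the litter on the left. Origin: centre of its underside.
- tape_measure: Bystander to be left where it is: yellow and black pocket tape measure, 67x74x35. Origin: centre of its underside.
- tape_black: Bystander to be left where it is: small roll of black tape, 53x51x19, lying flat. Origin: centre of its underside.
- can_blue: Bystander to be left where it is: small blue can, 68 across, 62 tall. Origin: centre of its underside.
- castor_loose: Bystander to be left where it is: loose black castor wheel, 45x56x36. Origin: centre of its underside.
Not all that is in view belongs to the job. What is shaped like the probe but orange or pink is not meant.

How it is judged:
By the outcome, as a careful person would: the job done as asked, in the order asked, and still so for the second after the job is handed in, with the robot touching nothing.
It also fails if it takes over 72 s, if anything falls off the work surface, if the arm or the gripper's body presses on something with over 40 N, if the wrist force passes 120 N, or if a joint passes its speed limit or range.

## Working session

There is one attempt and no reset: what is moved stays moved. The work goes in short steps, Python scripts to look and compute and a tool call to move; the robot and the scene stay as the last step left them, time stands still between calls to the robot, and variables do not carry over. Pictures are saved under pics/ and viewed, at most 10 in all, crops included, and the job is handed in when it is done.

Besides the shell and the picture viewer there is one more tool, called after "Request:" as name(argument=value, ...), one argument or row to a line, values as JSON. carry_out: Moves the arm, as the interface text tells. Its arguments: {"type":"object","properties":{"moves":{"type":"array"},"hand":{"type":"number"},"grip_force":{"type":"number"}},"required":["moves"]}

```bash
mkdir -p pics; ls
python3 - <<'E'
from station import bot
import cv2,numpy as np
print(bot.get_obs(), bot.grip_point_offset)
for n in("side","top"):
    c=bot.camera(n); cv2.imwrite(f"pics/{n}0.png",c["image"][:,:,::-1])
    np.savez(f"{n}0.npz",**c)
    R=cv2.Rodrigues(np.array(c["rvec"]))[0]; print(n,-R.T@np.array(c["tvec"]).ravel(),R[2],c["intrinsics"],c["distortion"],(c["range_z"]>0).mean())
E
```

```text
pics
{'time_s': 0.0, 'q': array([-1.09350341,  0.50829493, -0.23751627,  1.5011556 ,  0.12569723,
        1.14887938, -0.15482772]), 'joint_vel': array([-3.92765640e-05,  1.54085049e-03, -1.22241170e-03, -9.25566279e-04,
        1.01004610e-04, -3.01430250e-03, -4.46606895e-04]), 'effort': array([ 1.80057700e-04, -6.20577550e+01, -2.18707457e+00, -2.49657100e+01,
        1.26586636e-02,  1.17509210e-02, -3.31750380e-05]), 'tool_pos': array([226.94541322, 581.79636841, 230.44815768]), 'tcp_rot': array([-1.42407040e-04,  1.84835609e-01,  9.82769064e-01, -8.62791976e-04]), 'ft_force': array([0.11742326, 0.27441714, 0.37661719]), 'torque': array([ 0.00871392,  0.00171098, -0.00311082]), 'gripper_force': 0.0, 'width': 0.9989356972182702} 18.700000000000003
side [ 257.69676887 -796.17275645  503.76334357] [ 0.31715264  0.81445071 -0.485885  ] [[436.98533567   0.         318.41410039]
 [  0.         436.98533567 238.72336573]
 [  0.           0.           1.        ]] [-0.0602551  0.         0.         0.         0.       ] 0.9951302083333333
top [410.39701558 -96.5524432  974.63097753] [ 0.11452682  0.01548954 -0.99329939] [[474.62019601   0.         326.37294571]
 [  0.         474.62019601 239.13009531]
 [  0.           0.           1.        ]] [0.01918349 0.         0.         0.         0.        ] 0.996162109375
```

View pics/top0.png

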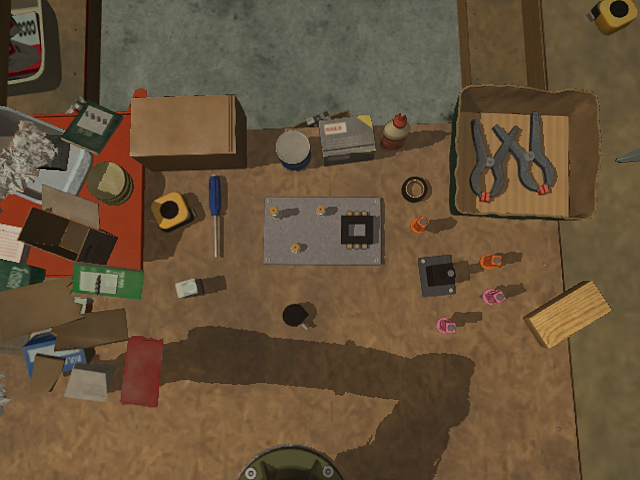

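View pics/side0.png

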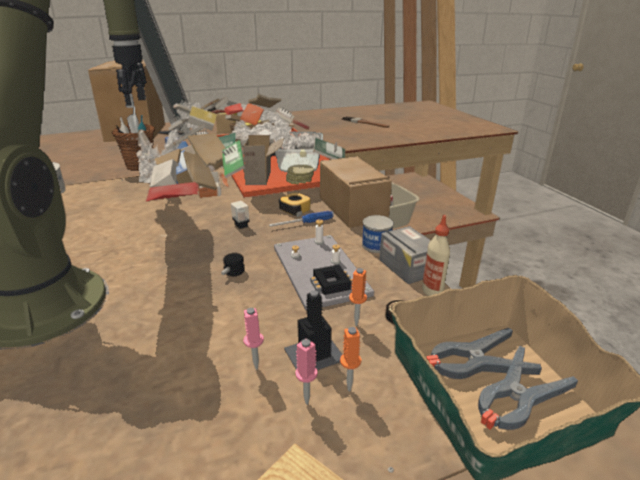

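Top view: the board is centred at (323,231) with its socket at (358,230). The post caps are at (274,211), (320,210) and (295,248). The side view shows the same items.
- **Relay candidates:** the white/clear block at (188,288) top / (240,215) side, or the black castor at (295,315) top / (233,265) side. I choose the block.
- **Probe candidates:** the black one in the stand at (440,272) top / (314,305) side, orange at (421,224) and (491,261), pink at (494,296) and (446,325). I choose the black one.

I'll check both choices in one close crop.

```bash
cat > h.py <<'E'
import cv2,numpy as np
def load(n): return dict(np.load(n))
def Rt(c): return cv2.Rodrigues(np.array(c["rvec"],float))[0],np.array(c["tvec"],float).ravel()
def ray(c,uv):
    p=cv2.undistortPoints(np.array(uv,float).reshape(-1,1,2),c["intrinsics"],c["distortion"]).reshape(-1,2)
    R,t=Rt(c); return -R.T@t,np.c_[p,np.ones(len(p))]@R
def plane(c,uv,z):
    o,d=ray(c,uv); return o+d*((z-o[2])/d[:,2])[:,None]
def cloud(c):
    v,u=np.mgrid[:480,:640]; o,d=ray(c,np.c_[u.ravel(),v.ravel()])
    return (o+d*np.asarray(c["range_z"],float).reshape(-1,1)).reshape(480,640,3)
def proj(c,P): return cv2.projectPoints(np.array(P,float).reshape(-1,1,3),np.array(c["rvec"],float),np.array(c["tvec"],float),c["intrinsics"],c["distortion"])[0].reshape(-1,2)
def tri(c1,a,c2,b):
    o1,d1=ray(c1,[a]);o2,d2=ray(c2,[b]);d1=d1[0]/np.linalg.norm(d1);d2=d2[0]/np.linalg.norm(d2)
    s=np.linalg.lstsq(np.c_[d1,-d2],o2-o1,rcond=None)[0]; p,q=o1+s[0]*d1,o2+s[1]*d2
    return (p+q)/2,np.linalg.norm(p-q)
E
python3 - <<'E'
from h import *
t,s=load("top0.npz"),load("side0.npz")
def cr(c,x,y,w,h,W,H): return cv2.resize(c["image"][y:y+h,x:x+w,::-1],(W,H),interpolation=cv2.INTER_CUBIC)
a=np.hstack([cr(t,165,265,70,50,280,200),cr(t,405,240,70,50,280,200),cr(s,220,190,60,50,240,200)])
b=np.hstack([cr(t,255,190,133,80,532,320),cr(s,265,215,67,80,268,320)])
cv2.imwrite("pics/crop.png",np.vstack([a,b]))
P=cloud(t);Q=cloud(s)
for nm,(x0,x1,y0,y1) in dict(relay=(170,235,272,305),stand=(412,475,250,300),board=(258,388,192,270)).items():
    z=P[y0:y1,x0:x1,2]; print(nm,np.percentile(z,[2,50,90,98,99.8]).round(1))
for uv in [(274,211),(320,210),(295,248),(188,288),(440,272),(430,262),(358,230),(300,225)]: print(uv,P[uv[1],uv[0]].round(1))
E
```

```text
relay [ -1.9   2.   60.7  63.6 974.6]
stand [ -2.2   2.9  68.  123.  974.6]
board [ -1.2  14.8  24.6  38.  974.6]
(274, 211) [572.2  17.4  70.7]
(320, 210) [575.3 -71.1  50. ]
(295, 248) [502.6 -19.1  36.6]
(188, 288) [428.8 186.5  59.9]
(440, 272) [ 445.3 -291.9   88. ]
(430, 262) [ 469.3 -290.8    6.4]
(358, 230) [ 538.  -146.5   14.1]
(300, 225) [551.7 -28.4  14.4]
```

View pics/crop.png

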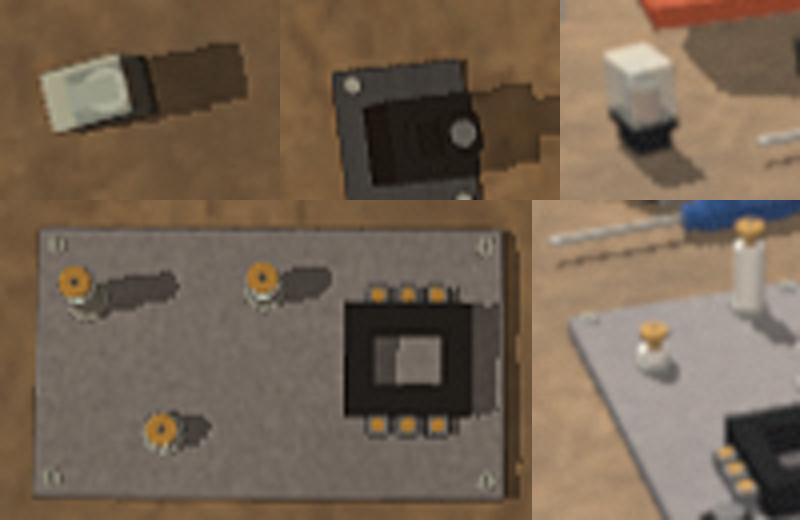

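The crop confirms both choices. The relay is the clear block with a black foot at (188,288), and the probe is the black one in the black block, with its silver end at about (451,273). By depth, the tall cap is at (274,211), the middle at (320,210) and the short at (295,248). Next I'll measure them precisely.

```bash
cat > m.py <<'E'
from h import *
def cen(m,x0,y0,x1,y1):
    r=np.zeros_like(m);r[y0:y1,x0:x1]=m[y0:y1,x0:x1];n,l,st,ce=cv2.connectedComponentsWithStats(r.astype(np.uint8));k=1+np.argmax(st[1:,4]);return ce[k],st[k],(l==k)
def rect(c,mask,z):
    cn=max(cv2.findContours(mask.astype(np.uint8),0,1)[0],key=cv2.contourArea).reshape(-1,2)
    return cv2.minAreaRect(plane(c,cn,z)[:,:2].astype(np.float32))
def brass(c):
    h=cv2.cvtColor(c["image"],cv2.COLOR_RGB2HSV); return (h[...,0]>8)&(h[...,0]<28)&(h[...,1]>140)&(h[...,2]>120)
E
python3 - <<'E'
from m import *
t,s=load("top0.npz"),load("side0.npz"); P=cloud(t);Q=cloud(s)
bt,bs=brass(t),brass(s)
for nm,g,z in (("short",(295,248),36),("middle",(320,210),52),("tall",(274,211),68)):
    a,st,mk=cen(bt,g[0]-9,g[1]-9,g[0]+9,g[1]+9)
    w=plane(t,[a],z)[0]; b0=proj(s,[w])[0].astype(int)
    b,ss,mk2=cen(bs,b0[0]-12,b0[1]-12,b0[0]+12,b0[1]+12)
    p,e=tri(t,a,s,b); print(nm,a.round(1),st,w.round(1),"side pred",b0,b.round(1),ss,p.round(1),round(e,1))
g=cv2.cvtColor(t["image"],cv2.COLOR_RGB2GRAY)
# relay by colour & depth
ca,st,mk=cen(g>125,168,268,215,310); print("relay col",st,rect(t,mk,60))
md=np.zeros((480,640),bool); md[268:310,168:235]=P[268:310,168:235,2]>50
print("relay depth",ca,rect(t,md,60), P[md].mean(0),md.sum())
mq=(abs(Q[...,0]-430)<40)&(abs(Q[...,1]-185)<45)&(Q[...,2]>56)&(Q[...,2]<66)
print("relay side top",Q[mq].mean(0),mq.sum(),cv2.minAreaRect(Q[mq][:,:2].astype(np.float32)))
# board
mb=np.zeros((480,640),bool); mb[185:275,255:392]=(P[185:275,255:392,2]>8)
print("board",rect(t,mb,14))
blk=np.zeros((480,640),bool); blk[205:255,335:380]=g[205:255,335:380]<60
ca,st,mk=cen(blk,335,205,380,255); print("block col",st,rect(t,mk,34))
md=np.zeros((480,640),bool); md[200:260,330:385]=(P[200:260,330:385,2]>26); print("block depth",rect(t,md,34))
# stand/probe
md=(abs(P[...,2]-66)<6); md[:, :410]=0; md[:,470:]=0; md[:245]=0; md[305:]=0
print("stand block",rect(t,md,66),P[md].mean(0),md.sum())
md=(abs(P[...,2]-123)<8); md[:, :410]=0; md[:,470:]=0; md[:245]=0; md[305:]=0
print("probe top",P[md].mean(0),md.sum(),np.argwhere(md).mean(0)[::-1],P[md].min(0),P[md].max(0))
print(proj(s,[P[md].mean(0)]))
for z in(113,125): print(z,plane(t,[np.argwhere(md).mean(0)[::-1]],z))
E
```

```text
short [295.  246.9] [292 244   7   7  41] [504.9 -19.2  36. ] side pred [294 244] [294.7 248.3] [293 247   5   4   7] [505.8 -18.4  26.9] 0.1
middle [320.  208.9] [317 206   7   7  40] [577.2 -71.1  52. ] side pred [334 243] [334.  246.5] [334 246   1   2   2] [577.  -70.5  45.3] 3.0
tall [273. 210.] [270 207   7   7  42] [574.8  19.7  68. ] side pred [318 218] [306.6 207.6] [306 206   3   5  10] [558.2  18.2 101. ] 21.7
relay col [175 279  22  19 282] ((429.15032958984375, 190.57257080078125), (28.669971466064453, 38.50714874267578), 14.416389465332031)
relay depth [185.69503546 287.79787234] ((428.3839416503906, 187.46591186523438), (31.84032440185547, 42.2099723815918), 14.627551078796387) [428.34683615 178.73484786  88.85741435] 359
relay side top [429.62362704 184.00824293  57.6266855 ] 81 ((429.4980163574219, 184.23553466796875), (29.75100326538086, 42.99047088623047), 13.648344039916992)
board ((539.164306640625, -72.66841888427734), (241.1885986328125, 140.87640380859375), 87.44182586669922)
block col [341 212  33  37 766] ((535.6171875, -143.60501098632812), (64.04241943359375, 72.51294708251953), 88.29012298583984)
block depth ((540.6123046875, -142.7545166015625), (62.04411697387695, 62.57685089111328), 88.29012298583984)
stand block ((441.4056091308594, -301.23944091796875), (39.87907028198242, 41.30539321899414), 4.224163055419922) [ 440.97856277 -297.56754558   67.43190802] 280
probe top [ 441.30947735 -300.84410898  122.8614742 ] 105 [449.47619048 273.2       ] [ 432.73136921 -311.26209828  116.99331719] [ 450.67552372 -292.38587668  128.89740455]
[[312.34094058 290.18982725]]
113 [[ 441.66308114 -303.21394895  113.        ]]
125 [[ 441.22763627 -300.33575848  125.        ]]
```

Run:
```python
from m import *
t,s=load("top0.npz"),load("side0.npz"); P=cloud(t);Q=cloud(s)
def big(c,w,r=75,k=10):
    x,y=proj(c,[w])[0].round().astype(int)-[20,20]
    im=cv2.resize(c["image"][y:y+40,x:x+40,::-1],None,fx=k,fy=k,interpolation=cv2.INTER_NEAREST)
    for i in range(0,40,5): cv2.putText(im,str(x+i),(i*k,8),0,.3,(0,255,255),1);cv2.putText(im,str(y+i),(0,i*k+8),0,.3,(0,255,255),1)
    return im
A=big(t,[429,188,50]);B=big(s,[429,186,40])
cv2.imwrite("pics/relay.png",np.hstack([A,B]))
for nm,C in(("t",P),("s",Q)):
    for what,x,y,r,z0,z1 in(("relay",429,187,40,55,66),("stand",441,-301,40,62,71),("probe",441,-301,40,118,130),("bench",429,100,60,-8,8),("bd",540,-60,40,8,20),("blk",540,-144,36,28,40)):
        m=(abs(C[...,0]-x)<r)&(abs(C[...,1]-y)<r)&(C[...,2]>z0)&(C[...,2]<z1); p=C[m]
        print(nm,what,m.sum(),p.mean(0).round(1),p.min(0).round(1)[:2],p.max(0).round(1)[:2],np.median(p[:,2]).round(1))
# mouth hole: light floor within block in top
g=cv2.cvtColor(t["image"],cv2.COLOR_RGB2GRAY); print(g[212:250,338:378:1][8:30,6:34])
```

```text
t relay 331 [429.  188.   61.2] [411.9 167.3] [447.7 212. ] 61.1
t stand 252 [ 441.3 -297.9   67.2] [ 421.4 -322.8] [ 462.7 -280.5] 67.2
t probe 102 [ 441.4 -301.1  123. ] [ 432.7 -311.3] [ 450.7 -292.4] 122.7
t bench 3418 [427.9 100.5   1.4] [369.  40.] [489. 160.] 1.4
t bd 1451 [539.4 -60.2  15.1] [ 500.1 -100. ] [579.9 -20. ] 15.1
t blk 668 [ 536.6 -142.5   34.7] [ 505.4 -174.4] [ 572.5 -110.8] 34.8
s relay 92 [429.3 183.6  57.4] [411.9 162.7] [447.4 206.6] 57.4
s stand 334 [ 438.8 -312.8   65. ] [ 421.  -328.7] [ 463.2 -286.3] 63.9
s probe 73 [ 440.9 -307.4  120.5] [ 432.7 -315.1] [ 450.2 -298.3] 120.5
s bench 1163 [429.4 101.4  -2.6] [369.5  40.3] [488.8 159.9] -2.6
s bd 637 [537.2 -56.2  11.8] [500.  -99.3] [580.  -20.4] 11.6
s blk 463 [ 537.  -149.1   31.1] [ 508.9 -179.9] [ 567.  -112.6] 31.3
[[ 29  31  32  30  31  31  30  32  29  31  31  30  29  31  30  31  29  30
   32  29  30  31  27  30  29  30  30  26]
 [ 31  29  31  30  30  29  29  28  26  30  28  29  29  28  29  30  29  28
   30  28  30  28  29  28  29  28  30  29]
 [ 32  29  31  27  24  25  24  22  24  26  22  22  22 
[... 1586 characters left out ...]
 31  30  32  25  33  37  34  33  35  34  49  44  29  31  30  31  28  29
   32  47  44  30  27  29  32  28  30  27]
 [ 31  30  30  29  27  27  28  28  28  27  25  25  26  26  24  27  26  26
   23  25  25  27  29  30  30  29  31  30]
 [ 31  31  30  31  30  31  31  30  30  29  28  28  31  29  29  30  30  29
   28  31  31  29  31  30  30  30  29  26]
 [ 29  30  30  30  32  28  32  31  31  30  31  33  30  30  30  31  30  30
   30  31  29  29  28  31  31  29  30  28]
 [ 30  30  31  30  32  31  31  31  29  29  31  29  31  29  30  31  28  31
   30  30  29  28  29  30  28  30  30  28]
 [ 29  30  31  31  29  30  29  28  30  32  32  32  29  31  32  31  31  31
   29  31  30  30  31  30  28  30  29  29]]
```

View pics/relay.png

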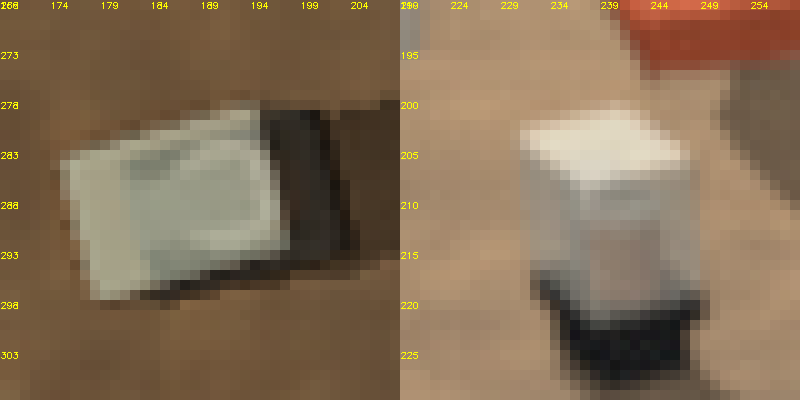

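The crop shows the relay's clear top face with its +y edge from (175,283) to (178,297), and the black foot at (240,222) in the side view. Next I'll refine the socket, relay and probe positions and do the first approach.

Run:
```python
from m import *
t=load("top0.npz"); P=cloud(t)
print("hole",plane(t,[(356.65,229.5)],34),plane(t,[(356.65,229.5)],35.3))
L=plane(t,[(174.7,282.8),(177.5,297.3)],60); print("relay +y edge",L, np.degrees(np.arctan2(*(L[0]-L[1])[[1,0]])))
g=cv2.cvtColor(t["image"],cv2.COLOR_RGB2GRAY); hsv=cv2.cvtColor(t["image"],cv2.COLOR_RGB2HSV)
mb=((P[...,2]>9)&(P[...,2]<60)); mb[:188]=0; mb[272:]=0; mb[:,:258]=0; mb[:,390:]=0
grey=(hsv[...,1]<60)&(g>80); grey[:188]=0; grey[272:]=0; grey[:,:255]=0; grey[:,392:]=0
_,_,mk=cen(grey,255,188,392,272); print("board col",rect(t,mk,14))
# probe end disc
x=g[258:290,430:465]; print(x[6:24,10:30])
```

```text
hole [[ 536.48226837 -142.85348699   34.        ]] [[ 536.30801212 -142.78949659   35.3       ]]
relay +y edge [[439.49780284 212.1783512   60.        ]
 [411.60617435 206.47122496  60.        ]] 11.564114450629551
board col ((539.6449584960938, -72.52691650390625), (238.19464111328125, 138.1602783203125), 88.27415466308594)
[[ 30  28  31  25  27  23  26  27  27  25  27  25  29  57  53  54  57  59
   62  64]
 [ 28  26  28  27  27  27  27  27  27  27  29  25  28  62  58  59  59  63
   63  64]
 [ 27  27  30  29  28  29  28  28  29  31  27  28  24  66  65  63  64  62
   63  64]
 [ 26  28  29  25  27  27  26  29  25  27  25  27  20  56  65  64  64  62
   64  64]
 [ 29  29  27  31  28  27  28  26  22  23  19  21  21  23  57  66  63  63
   63  64]
 [ 30  29  29  29  23  25  28  26  22  33  37  41  25  21  33  65  64  64
   65  63]
 [ 29  26  27  25  22  28  27  25  41  68  71  80  57  28  29  67  65  64
   65  65]
 [ 26  24  24  24  21  28  28  33  79  96  92  94  95  63  15  67  65  66
   64  65]
 [ 24  27  25  22  21  27  26  52  99  92  90  89  90  99  20  60  66  65
   66  65]
 [ 24  25  27  23  22  25  27  46 100  94  90  90  92  97  26  40  67  65
   65  63]
 [ 25  23  24  28  23  22  27  26  97  97  93  93  96  88  19  35  67  65
   65  63]
 [ 21  26  25  26  25  23  27  23  70  88  93  99  88  41  21  31  67  66
   62  60]
 [ 22  28  25  24  23  20  29  28  23  49  68  83  49  24  21  25  66  65
   62  60]
 [ 24  24  27  25  26  22  27  29  28  23  22  21  21  24  25  48  66  64
   62  58]
 [ 25  23  26  26  26  22  27  29  28  26  24  23  22  24  34  70  67  61
   59  59]
 [ 29  27  26  26  29  28  26  25  29  28  27  25  28  29  29  68  64  61
   59  58]
 [ 28  31  29  30  28  29  31  29  29  27  29  31  28  28  20  68  64  61
   58  57]
 [ 29  29  27  31  29  30  26  28  29  28  28  28  28  27  22  64  63  59
   58  55]]
```

Request:
carry_out(
  moves=[
    [0.03,-0.06,0,-0.15],
    [0.06,-0.12,0,-0.3],
    [0.09,-0.17,0,-0.45],
    [0.115,-0.225,0,-0.6],
    [0.14,-0.275,0,-0.75],
    [0.17,-0.325,0,-0.9],
    [0.202,-0.392,-0.02,-0.948],
    [0.202,-0.392,-0.05,-0.948],
    [0.202,-0.392,-0.08,-0.948],
    [0.202,-0.392,-0.08,-0.948],
  ],
  hand=0,
)

```text
time_s: 1.35
tool_pos: [427.7, 189.4, 149.6]
tcp_rot: [-0.001, 0.613, 0.79, -0.002]
ft_force: [-0.5, 0.7, 0.0]
width: 0.999
gripper_force: 0.0
```

Request:
carry_out(
  moves=[
    [0.001,0.001,-0.05,0],
    [0.001,0.001,-0.09,0],
    [0.001,0.001,-0.11,0],
    [0.001,0.001,-0.126,0],
    [0.001,0.001,-0.126,0],
    [0.001,0.001,-0.126,0],
  ],
)

```text
time_s: 2.1
tool_pos: [430.7, 191.8, 26.3]
tcp_rot: [0.0, 0.613, 0.79, 0.001]
ft_force: [-0.5, -0.5, -0.4]
width: 0.997
gripper_force: 0.0
```

Request:
carry_out(
  moves=[
    [0,0,0,0],
    [0,0,0,0],
    [0,0,0,0],
    [0,0,0,0],
    [0,0,0,0],
    [0,0,0,0],
    [0,0,0,0],
    [0,0,0,0],
  ],
  hand=1,
  grip_force=30,
)

```text
time_s: 3.1
tool_pos: [430.2, 191.3, 25.6]
tcp_rot: [0.0, 0.613, 0.79, 0.0]
ft_force: [-1.6, -1.2, 5.2]
width: 0.347
gripper_force: 33.4
```

Request:
carry_out(
  moves=[
    [0,0,0.05,0],
    [0,0,0.1,0],
    [0.018,-0.055,0.1,-0.05],
    [0.036,-0.11,0.1,-0.1],
    [0.054,-0.165,0.1,-0.15],
    [0.072,-0.22,0.1,-0.2],
    [0.09,-0.275,0.1,-0.288],
    [0.107,-0.333,0.1,-0.288],
    [0.107,-0.333,0.075,-0.288],
    [0.107,-0.333,0.055,-0.288],
  ],
)

```text
time_s: 4.35
tool_pos: [536.6, -142.8, 79.2]
tcp_rot: [-0.0, 0.721, 0.693, -0.0]
ft_force: [-0.4, 0.3, -0.6]
width: 0.347
gripper_force: 32.7
```

Run:
```python
from station import bot
from h import *
o=bot.get_obs(); print(o["tool_pos"],o["tcp_rot"],o["ft_force"],o["joint_vel"].round(3))
for n in("side","top"):
    c=bot.camera(n); np.savez(f"{n}1.npz",**c)
t,s=load("top1.npz"),load("side1.npz")
def cr(c,x,y,w,h,W,H): return cv2.resize(c["image"][y:y+h,x:x+w,::-1],(W,H),interpolation=cv2.INTER_NEAREST)
cv2.imwrite("pics/hov.png",np.hstack([cr(t,310,190,80,100,400,500),cr(s,290,200,80,100,400,500)]))
```

```text
[ 536.64537491 -142.82117616   79.19730723] [-2.95443473e-04  7.20830036e-01  6.93111757e-01 -2.52574631e-04] [-0.41080198  0.29980718 -0.59914007] [ 0.024  0.212 -0.064  0.16  -0.054 -0.368  0.046]
```

View pics/hov.png

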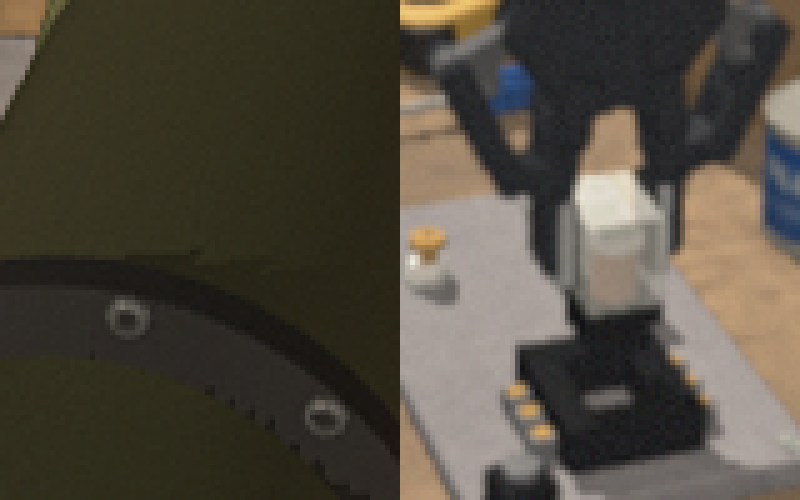

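The top view is blocked by the arm. The side crop shows the relay held upright at (330,255), above the socket hole at (332,280). I'll lower it gently and watch the force.

Request:
carry_out(
  moves=[
    [0,0,-0.012,0],
    [0,0,-0.017,0],
    [0,0,-0.02,0],
    [0,0,-0.022,0],
    [0,0,-0.024,0],
    [0,0,-0.024,0],
    [0,0,-0.024,0],
  ],
)

```text
time_s: 5.32
tool_pos: [537.2, -141.7, 56.4]
tcp_rot: [0.0, 0.72, 0.694, 0.0]
ft_force: [0.1, 0.1, -1.1]
width: 0.347
gripper_force: 32.7
```

Request:
carry_out(
  moves=[
    [0,0,-0.002,0],
    [0,0,-0.004,0],
    [0,0,-0.006,0],
    [0,0,-0.006,0],
  ],
)

```text
time_s: 5.82
tool_pos: [536.9, -141.7, 50.0]
tcp_rot: [-0.0, 0.72, 0.694, -0.0]
ft_force: [0.5, -1.7, -0.7]
width: 0.342
gripper_force: 32.7
```

Request:
carry_out(
  moves=[
    [0,0,-0.002,0],
    [0,0,-0.004,0],
    [0,0,-0.005,0],
    [0,0,-0.006,0],
    [0,0,-0.006,0],
  ],
)

```text
time_s: 6.45
tool_pos: [537.0, -141.7, 45.5]
tcp_rot: [0.0, 0.72, 0.694, 0.0]
ft_force: [-4.5, 1.8, 13.0]
width: 0.347
gripper_force: 34.6
```

Request:
carry_out(
  moves=[
    [0,0,-0.001,0],
    [0,0,-0.0015,0],
    [0,0,-0.0015,0],
  ],
)

```text
time_s: 6.82
tool_pos: [537.1, -141.7, 45.5]
tcp_rot: [0.0, 0.72, 0.694, 0.001]
ft_force: [-8.0, 2.9, 28.3]
width: 0.346
gripper_force: 36.6
```

Request:
carry_out(
  moves=[
    [0,0,0.001,0],
    [0,0,0.001,0],
    [0,0,0.001,0],
    [0,0,0.001,0],
  ],
  hand=0,
)

```text
time_s: 7.32
tool_pos: [537.0, -141.7, 43.4]
tcp_rot: [-0.0, 0.72, 0.694, -0.0]
ft_force: [-0.6, 0.3, 0.2]
width: 1.002
gripper_force: 0.0
```

Request:
carry_out(
  moves=[
    [0,0,0.03,0],
    [0,0,0.08,0],
    [0,0,0.12,0],
    [-0.03,-0.05,0.12,0],
    [-0.06,-0.1,0.12,0],
    [-0.095,-0.158,0.12,0],
    [-0.095,-0.158,0.12,0],
  ],
)

```text
time_s: 8.2
tool_pos: [438.4, -304.7, 163.9]
tcp_rot: [0.0, 0.723, 0.691, -0.001]
ft_force: [0.7, 0.2, 0.7]
width: 1.0
gripper_force: 0.0
```

Run:
```python
from station import bot
from m import *
o=bot.get_obs(); print(o["time_s"],o["tool_pos"],o["tcp_rot"],o["ft_force"],o["width"])
for n in("side","top"):
    c=bot.camera(n); np.savez(f"{n}2.npz",**c)
t,s=load("top2.npz"),load("side2.npz"); t0=load("top0.npz")
def cr(c,x,y,w,h,W,H): return cv2.resize(c["image"][y:y+h,x:x+w,::-1],(W,H),interpolation=cv2.INTER_NEAREST)
cv2.imwrite("pics/plug.png",np.hstack([cr(t,310,170,100,125,400,500),cr(s,280,230,80,100,400,500)]))
P=cloud(t);Q=cloud(s)
for nm,C in (("t",P),("s",Q)):
    m=(abs(C[...,0]-537)<40)&(abs(C[...,1]+143)<40)&(C[...,2]>60)&(C[...,2]<90); print(nm,m.sum(),np.percentile(C[m][:,2],[10,50,90]) if m.any() else 0, C[m].mean(0))
print("probe",[plane(t0,[(450.6,272.8)],z)[0].round(1) for z in (125,126.5)])
```

```text
8.2 [ 438.37450495 -304.72259537  163.91693386] [ 3.26963243e-04  7.23070282e-01  6.90773068e-01 -1.35264753e-03] [0.67106461 0.15815804 0.71998025] 1.0003455968715669
t 358 [78.05575261 80.58427022 82.51375072] [ 534.9326623  -142.88507836   79.87698434]
s 324 [63.32329365 75.69869649 78.06074139] [ 533.41106739 -153.71153603   72.83796514]
probe [array([ 441.9, -302.4,  125. ]), array([ 441.8, -302. ,  126.5])]
```

View pics/plug.png

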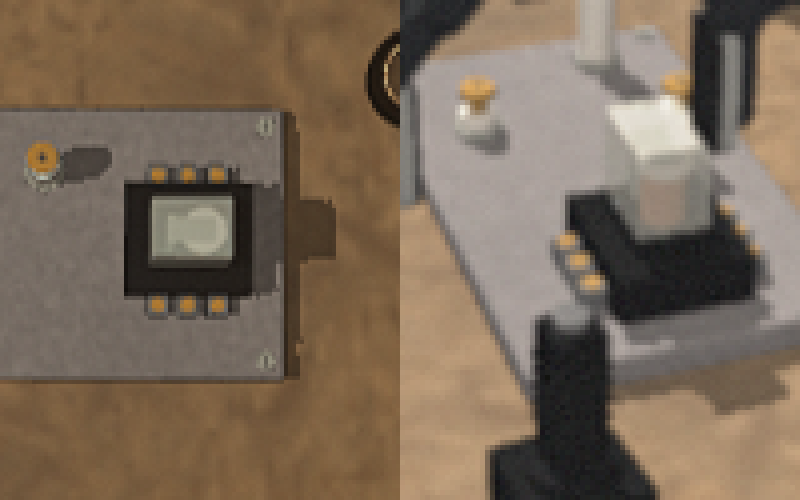

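Top crop: the relay sits in the socket at about (358,227), with its top at a measured 80 mm, so it is fully home. Side crop: its shoulder rests on the block at (333,277). Next I'll get the stand yaw, plus a camera-to-robot check using the plugged relay.

Run:
```python
from station import bot
from m import *
t,t0,s0=load("top2.npz"),load("top0.npz"),load("side0.npz")
g=cv2.cvtColor(t["image"],cv2.COLOR_RGB2GRAY); _,st,mk=cen(g>110,343,212,373,240); print("relay top in socket",st,rect(t,mk,80),"robot 537,-141.7")
P=cloud(t0); g0=cv2.cvtColor(t0["image"],cv2.COLOR_RGB2GRAY); hsv=cv2.cvtColor(t0["image"],cv2.COLOR_RGB2HSV)
m=(hsv[...,1]<70)|(g0<50); _,st,mk=cen(m,412,250,460,302); print("plate",st,rect(t0,mk,5))
cn=plane(t0,np.argwhere(mk)[:,::-1],5); 
# left edge fit: first mask column per row
rows=[r for r in range(262,290)]; L=np.array([(np.argmax(mk[r]),r) for r in rows]); q=plane(t0,L,5); print("left edge yaw",np.degrees(np.polyfit(q[:,0],q[:,1],1)[0]))
# handle end in side view
gs=cv2.cvtColor(s0["image"],cv2.COLOR_RGB2GRAY); p=proj(s0,[[441.9,-302.3,125]])[0]; print("side pred",p); x,y=p.round().astype(int); print(gs[y-8:y+14,x-10:x+12])
o=bot.get_obs(); print(o["tool_pos"])
```

```text
relay top in socket [348 220  20  14 280] ((536.0335083007812, -142.41580200195312), (36.18332290649414, 24.960853576660156), 88.31790161132812) robot 537,-141.7
plate [ 418  255   38   42 1314] ((442.21368408203125, -304.80621337890625), (78.91226959228516, 71.21280670166016), 4.298576354980469)
left edge yaw 3.9621293429577307
side pred [313.0562094 289.4672878]
[[158 157 155 157 156 157 152 118  83  95 128 148 158 155 132  71  31  34
   41  43  38  44]
 [157 156 155 152 155 155 156 135  95  99 133 152 160 161 140  87  38  24
   37  41  42  43]
 [157 157 158 155 158 156 157 149 115  91 115 137 140 138 123 102  55  24
   32  39  44  43]
 [158 154 156 157 159 157 159 157 141 108  91 110 106 107 111 108  80  41
   24  38  39  44]
 [153 155 158 161 161 160 161 163 155 126  95  93 104 123 143 156 141  91
   39  25  38  41]
 [156 156 156 159 159 160 162 158 157 146 117  94 111 147 166 173 168 135
   70  30  29  38]
 [157 157 158 156 158 158 160 159 158 155 138 104 105 142 150 149 142 131
   77  32  25  30]
 [157 156 154 155 155 157 160 158 159 159 155 125  94 111 117 110 106  99
   66  3
[... 657 characters left out ...]
124]
 [158 160 157 127  63  26  38  47  55  67  73  73  71  62  41  36  38  51
  102 153 163 148]
 [159 160 154 127  63  27  33  39  47  47  49  47  48  37  31  35  27  31
   81 139 159 153]
 [158 161 157 126  66  19  27  32  41  42  40  34  36  24  33  28  30  32
   73 133 160 159]
 [157 159 155 112  49  23  31  28  36  40  33  32  28  30  31  23  23  31
   74 138 163 165]
 [149 162 151  93  40  26  23  27  37  33  24  29  32  34  27  33  27  32
   74 136 163 163]
 [140 159 150  98  41  22  26  25  31  28  28  28  24  33  26  28  27  29
   67 119 144 141]
 [123 157 155 113  57  28  29  27  27  27  24  32  31  30  33  23  27  26
   49  92 115 116]]
[ 441.43538584 -300.50575707  163.64867032]
```

Request:
carry_out(
  moves=[
    [0,-0.002,-0.02,0.11],
    [0,-0.002,-0.05,0.11],
    [0,-0.002,-0.07,0.11],
    [0,-0.002,-0.084,0.11],
    [0,-0.002,-0.084,0.11],
    [0,-0.002,-0.084,0.11],
    [0,-0.002,-0.084,0.11],
  ],
)

```text
time_s: 9.18
tool_pos: [442.6, -301.9, 80.6]
tcp_rot: [0.001, 0.681, 0.732, 0.0]
ft_force: [-0.6, 0.1, 0.7]
width: 0.996
gripper_force: 0.0
```

Request:
carry_out(
  moves=[
    [0,0,0,0],
    [0,0,0,0],
    [0,0,0,0],
    [0,0,0,0],
    [0,0,0,0],
    [0,0,0,0],
    [0,0,0,0],
    [0,0,0,0],
  ],
  hand=1,
  grip_force=40,
)

```text
time_s: 10.18
tool_pos: [442.1, -301.8, 79.9]
tcp_rot: [0.0, 0.681, 0.732, -0.0]
ft_force: [-0.9, 0.7, 2.6]
width: 0.205
gripper_force: 39.2
```

Request:
carry_out(
  moves=[
    [0,0,0.02,0],
    [0,0,0.05,0],
    [0,0,0.1,0],
    [0,0,0.12,0],
    [-0.02,0.05,0.12,0],
    [-0.04,0.1,0.12,0],
    [-0.04,0.1,0.12,0],
    [-0.04,0.1,0.12,0],
  ],
)

```text
time_s: 11.18
tool_pos: [402.5, -202.1, 200.0]
tcp_rot: [0.0, 0.681, 0.733, 0.0]
ft_force: [0.2, -0.3, -0.0]
width: 0.202
gripper_force: 39.2
```

Run:
```python
from station import bot
from m import *
o=bot.get_obs(); print(o["time_s"],o["tool_pos"],o["tcp_rot"],o["ft_force"],o["width"])
for n in("side","top"):
    c=bot.camera(n); np.savez(f"{n}3.npz",**c)
t,s=load("top3.npz"),load("side3.npz")
tip=o["tool_pos"]-[0,0,72]; pt,ps=proj(t,[tip])[0],proj(s,[tip])[0]; print(pt,ps)
def cr(c,p):
    x,y=p.round().astype(int)-[30,40]; print(x,y); return cv2.resize(c["image"][y:y+75,x:x+60,::-1],None,fx=6.5,fy=6.5,interpolation=cv2.INTER_NEAREST)
cv2.imwrite("pics/tip.png",np.hstack([cr(t,pt),cr(s,ps)]))
for nm,g,z in (("short",(295,247),36),("middle",(320,209),52),("tall",(273,210),68)):
    b=brass(load("top0.npz")); a,st,mk=cen(b,g[0]-9,g[1]-9,g[0]+9,g[1]+9)
    # centre incl. dark mark: minEnclosingCircle
    cn=max(cv2.findContours(mk.astype(np.uint8),0,1)[0],key=cv2.contourArea); (c,r)=cv2.minEnclosingCircle(cn); print(nm,a,c,r,plane(t,[a],z+1)[0].round(1),plane(t,[c],z+1)[0].round(1))
```

```text
11.175 [ 402.46114141 -202.14016643  199.96161536] [4.57843015e-04 6.80694473e-01 7.32567284e-01 9.30946938e-06] [ 0.2091372  -0.2510541  -0.00295646] 0.2017753021196839
[395.20268543 296.6042553 ] [268.88221983 259.31707826]
365 257
239 219
short [295.02439024 246.87804878] (295.0, 247.0) 3.6056511402130127 [504.8 -19.2  37. ] [504.5 -19.2  37. ]
middle [319.975 208.875] (320.0, 209.0) 3.6056511402130127 [577.  -71.2  53. ] [576.7 -71.2  53. ]
tall [272.97619048 209.97619048] (273.0, 210.0) 3.6056511402130127 [574.6  19.5  69. ] [574.6  19.5  69. ]
```

View pics/tip.png

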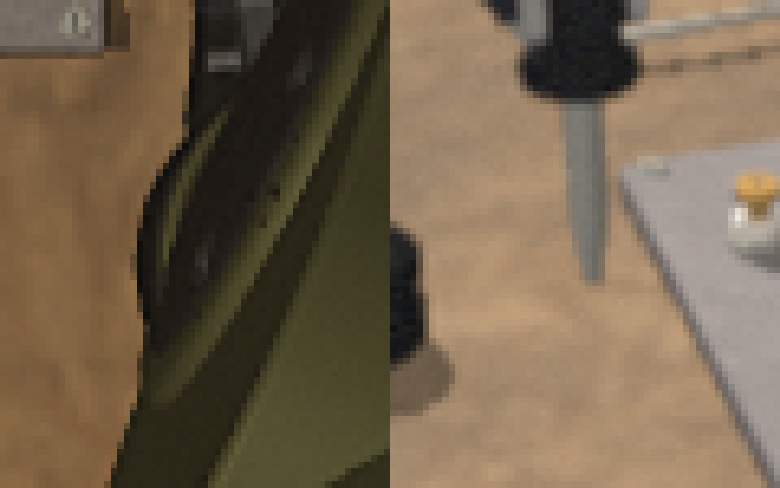

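The side crop shows the probe tip at (269.7,262.2), held vertical. Its offset from the prediction is the same as the side camera's offset on other objects, so the tip lies under the TCP. On to the short post.

Request:
carry_out(
  moves=[
    [0.03,0.05,0,0],
    [0.06,0.1,0,0],
    [0.09,0.15,0,0],
    [0.103,0.183,-0.03,0],
    [0.103,0.183,-0.06,0],
    [0.103,0.183,-0.08,0],
    [0.103,0.183,-0.085,0],
    [0.103,0.183,-0.085,0],
    [0.103,0.183,-0.085,0],
  ],
)

```text
time_s: 12.4
tool_pos: [505.8, -19.1, 115.6]
tcp_rot: [0.001, 0.681, 0.732, 0.0]
ft_force: [-0.2, 0.3, -1.3]
width: 0.205
gripper_force: 39.2
```

Run:
```python
from station import bot
from m import *
o=bot.get_obs(); print(o["time_s"],o["tool_pos"],o["ft_force"])
c=bot.camera("side"); np.savez("side4.npz",**c); s=c
tip=o["tool_pos"]-[0,0,72]; p=proj(s,[tip,[505.4,-18.6,36]]); print(p)
x,y=p[0].round().astype(int)-[20,20]; cv2.imwrite("pics/short.png",cv2.resize(c["image"][y:y+40,x:x+40,::-1],None,fx=12,fy=12,interpolation=cv2.INTER_NEAREST)); print(x,y)
```

```text
12.4 [505.79499719 -19.13797075 115.55936601] [-0.18603866  0.25125095 -1.27209205]
[[294.67938623 241.72881559]
 [294.50435996 244.7075734 ]]
275 222
```

View pics/short.png

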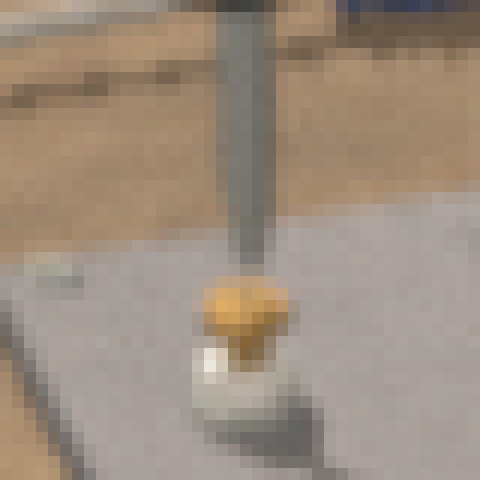

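The crop shows the tip at (296,244), just above the short cap centred at (295.5,246.5). It is aligned, so I'll press.

Request:
carry_out(
  moves=[
    [-0.0005,0,-0.005,0],
    [-0.0005,0,-0.007,0],
    [-0.0005,0,-0.009,0],
    [-0.0005,0,-0.0105,0],
    [-0.0005,0,-0.011,0],
    [-0.0005,0,-0.011,0],
    [-0.0005,0,-0.011,0],
    [-0.0005,0,-0.011,0],
    [-0.0005,0,-0.011,0],
    [-0.0005,0,-0.011,0],
  ],
)

```text
time_s: 13.7
tool_pos: [504.6, -18.7, 103.8]
tcp_rot: [0.0, 0.681, 0.732, 0.0]
ft_force: [-0.9, 0.3, 2.5]
width: 0.203
gripper_force: 39.6
```

Request:
carry_out(
  moves=[
    [0,0,0,0],
    [0,0,0,0],
    [0,0,0,0],
    [0,0,0.02,0],
    [0,0,0.045,0],
    [0.037,-0.026,0.045,0],
    [0.073,-0.052,0.045,0],
    [0.073,-0.052,0.035,0],
    [0.073,-0.052,0.028,0],
    [0.073,-0.052,0.026,0],
  ],
)

```text
time_s: 14.95
tool_pos: [576.4, -69.7, 128.9]
tcp_rot: [-0.001, 0.68, 0.733, -0.0]
ft_force: [-0.1, 1.0, -0.4]
width: 0.21
gripper_force: 39.3
```

Request:
carry_out(
  moves=[
    [0,0,-0.002,0],
    [0,0,-0.004,0],
    [0,0,-0.006,0],
    [0,0,-0.008,0],
    [0,0,-0.0095,0],
    [0,0,-0.01,0],
    [0,0,-0.01,0],
    [0,0,-0.01,0],
    [0,0,-0.01,0],
    [0,0,-0.01,0],
  ],
)

```text
time_s: 16.2
tool_pos: [577.7, -70.7, 119.8]
tcp_rot: [0.0, 0.681, 0.732, 0.0]
ft_force: [-0.1, 0.6, 4.2]
width: 0.207
gripper_force: 39.7
```

Run:
```python
from station import bot
from m import *
o=bot.get_obs(); print(o["time_s"],o["tool_pos"],o["ft_force"])
c=bot.camera("side"); s=c
p=proj(s,[[577.6,-70.6,52]]); print(p)
x,y=p[0].round().astype(int)-[20,20]; cv2.imwrite("pics/mid.png",cv2.resize(c["image"][y:y+40,x:x+40,::-1],None,fx=12,fy=12,interpolation=cv2.INTER_NEAREST)); print(x,y)
```

```text
16.2 [577.68354698 -70.70978417 119.83559632] [-0.14334656  0.55083153  4.1890075 ]
[[335.07289727 243.56065601]]
315 224
```

View pics/mid.png

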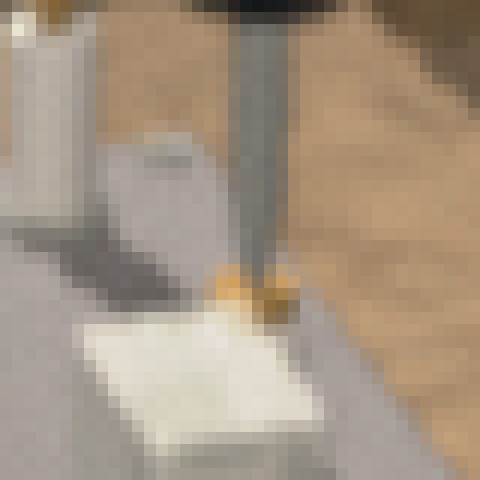

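The crop shows the tip on the middle cap at (336.5,247), centred, with the cap pressed at about 4 N. After a little more hold, I go to the tall post.

Request:
carry_out(
  moves=[
    [0,0,0,0],
    [0,0,0,0],
    [0,0,0.02,0],
    [0,0,0.045,0],
    [-0.001,0.04,0.045,0],
    [-0.0025,0.091,0.045,0],
    [-0.0025,0.091,0.04,0],
    [-0.0025,0.091,0.03,0],
    [-0.0025,0.091,0.026,0],
    [-0.0025,0.091,0.026,0],
  ],
)

```text
time_s: 17.5
tool_pos: [574.7, 19.0, 145.1]
tcp_rot: [-0.0, 0.682, 0.732, -0.001]
ft_force: [-0.3, -0.2, -1.2]
width: 0.203
gripper_force: 39.3
```

Request:
carry_out(
  moves=[
    [0,0,-0.002,0],
    [0,0,-0.004,0],
    [0,0,-0.006,0],
    [0,0,-0.008,0],
    [0,0,-0.0095,0],
    [0,0,-0.01,0],
    [0,0,-0.01,0],
    [0,0,-0.01,0],
    [0,0,-0.01,0],
    [0,0,-0.01,0],
  ],
)

```text
time_s: 18.75
tool_pos: [575.2, 20.3, 135.8]
tcp_rot: [0.0, 0.681, 0.732, 0.0]
ft_force: [-0.5, -0.6, 3.3]
width: 0.209
gripper_force: 39.7
```

Request:
carry_out(
  moves=[
    [0,0,0,0],
    [0,0,0,0],
    [0,0,0,0],
  ],
)

```text
time_s: 19.12
tool_pos: [575.2, 20.3, 135.8]
tcp_rot: [0.0, 0.681, 0.732, 0.0]
ft_force: [-1.1, -1.0, 2.3]
width: 0.204
gripper_force: 39.8
```

Tall cap pressed about 4 mm and held. I'll return the probe to the stand.

Request:
carry_out(
  moves=[
    [0,0,0.03,0],
    [0,0,0.065,0],
    [-0.022,-0.054,0.065,0],
    [-0.044,-0.108,0.065,0],
    [-0.066,-0.162,0.065,0],
    [-0.088,-0.216,0.065,0],
    [-0.11,-0.27,0.065,0],
    [-0.133,-0.322,0.065,0],
    [-0.133,-0.322,0.04,0],
    [-0.133,-0.322,0.025,0],
  ],
)

```text
time_s: 20.38
tool_pos: [441.2, -301.5, 159.3]
tcp_rot: [-0.001, 0.681, 0.732, -0.0]
ft_force: [-0.2, 0.8, -1.3]
width: 0.205
gripper_force: 39.3
```

Request:
carry_out(
  moves=[
    [0,0,0,0],
    [0,0,0,0],
    [0,0,-0.015,0],
    [0,0,-0.03,0],
    [0,0,-0.045,0],
    [0,0,-0.06,0],
    [0,0,-0.072,0],
    [0,0,-0.078,0],
    [0,0,-0.0795,0],
    [0,0,-0.0795,0],
  ],
)

```text
time_s: 21.62
tool_pos: [442.2, -301.9, 81.5]
tcp_rot: [0.0, 0.681, 0.732, 0.0]
ft_force: [-0.5, 0.2, -0.5]
width: 0.202
gripper_force: 39.3
```

Request:
carry_out(
  moves=[
    [0,0,-0.001,0],
    [0,0,-0.0015,0],
    [0,0,-0.0017,0],
    [0,0,-0.0017,0],
  ],
)

```text
time_s: 22.12
tool_pos: [442.2, -301.8, 79.9]
tcp_rot: [0.0, 0.681, 0.732, 0.0]
ft_force: [-0.8, 1.0, 3.7]
width: 0.205
gripper_force: 39.8
```

Request:
carry_out(
  moves=[
    [0,0,0,0],
    [0,0,0,0],
    [0,0,0,0],
    [0,0,0,0],
    [0,0,0,0],
    [0,0,0,0],
  ],
  hand=0,
)

```text
time_s: 22.88
tool_pos: [442.1, -301.7, 79.6]
tcp_rot: [-0.0, 0.681, 0.732, 0.0]
ft_force: [0.9, -1.2, -0.0]
width: 0.997
gripper_force: 0.0
```

Request:
carry_out(
  moves=[
    [0,0,0.03,0],
    [0,0,0.06,0],
    [0,0,0.11,0],
    [0,0,0.15,0],
    [-0.04,0.04,0.15,0],
    [-0.04,0.09,0.15,0],
    [-0.04,0.14,0.15,0],
    [-0.04,0.14,0.15,0],
    [-0.04,0.14,0.15,0],
  ],
)

```text
time_s: 24.0
tool_pos: [402.2, -162.2, 229.8]
tcp_rot: [0.0, 0.681, 0.733, -0.0]
ft_force: [0.2, 0.4, -0.3]
width: 0.998
gripper_force: 0.0
```

Run:
```python
from station import bot
from m import *
o=bot.get_obs(); print(o["time_s"],o["tool_pos"],o["ft_force"])
t,s=bot.camera("top"),bot.camera("side")
def cr(c,x,y,w,h,W,H): return cv2.resize(c["image"][y:y+h,x:x+w,::-1],(W,H),interpolation=cv2.INTER_NEAREST)
cv2.imwrite("pics/end.png",np.hstack([cr(t,170,160,320,200,480,300),cr(s,220,200,160,200,320,400)[:300]]))
P=cloud(t)
m=(abs(P[...,0]-441)<40)&(abs(P[...,1]+301)<40)&(P[...,2]>118)&(P[...,2]<130); print(m.sum(),P[m].mean(0))
m=(abs(P[...,0]-537)<40)&(abs(P[...,1]+143)<40)&(P[...,2]>70)&(P[...,2]<90); print(m.sum(),P[m].mean(0))
```

```text
24.0 [ 402.16139105 -162.17843673  229.77378791] [ 0.17106024  0.44227195 -0.28627205]
0 [nan nan nan]
344 [ 535.35971345 -143.1338273    80.52597045]<stdin>:8: RuntimeWarning: Mean of empty slice.
  ret = um.true_divide(
```

View pics/end.png

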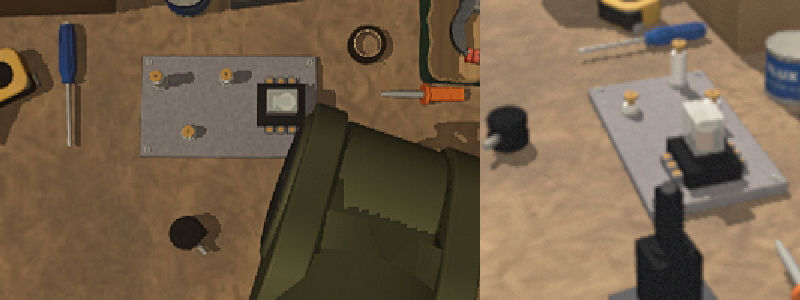

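The final crop shows the relay seated, the probe back in its stand at (314,300) side, and the caps up. However, one orange look-alike now lies on its side at about (450,223) top. I'll check the saved frames by colour mask to see when that happened and what else moved.

Run:
```python
from station import bot
from m import *
np.savez("top5.npz",**bot.camera("top"));np.savez("side5.npz",**bot.camera("side"))
print(bot.get_obs()["time_s"])
for n in("side","top"):
  for k in range(6):
    try:c=load(f"{n}{k}.npz")
    except Exception: continue
    h=cv2.cvtColor(c["image"],cv2.COLOR_RGB2HSV)
    for nm,m in(("orange",(h[...,0]>5)&(h[...,0]<13)&(h[...,1]>190)&(h[...,2]>120)),("pink",(h[...,0]>160)&(h[...,0]<176)&(h[...,1]>80)&(h[...,2]>150))):
        m=m.astype(np.uint8); m[:,:230]=0; m[:205 if n=="top" else 230]=0
        nn,l,st,ce=cv2.connectedComponentsWithStats(m)
        print(n,k,nm,[st[i].tolist() for i in range(1,nn) if st[i,4]>25])
```

```text
24.2
side 0 orange []
side 0 pink [[244, 310, 19, 37, 441], [296, 342, 21, 40, 464]]
side 1 orange []
side 1 pink [[230, 398, 27, 21, 471]]
side 2 orange []
side 2 pink [[230, 398, 27, 21, 476]]
side 3 orange []
side 3 pink [[230, 398, 27, 21, 470]]
side 4 orange []
side 4 pink [[230, 398, 27, 21, 470]]
side 5 orange []
side 5 pink [[230, 398, 27, 21, 468]]
top 0 orange [[410, 216, 19, 17, 143], [480, 254, 22, 16, 178]]
top 0 pink [[483, 290, 11, 15, 48], [436, 318, 11, 15, 51], [446, 323, 9, 10, 31]]
top 1 orange [[453, 217, 26, 12, 220], [466, 310, 8, 7, 29]]
top 1 pink [[473, 332, 17, 21, 122], [454, 361, 10, 8, 29]]
top 2 orange [[450, 216, 29, 14, 200]]
top 2 pink []
top 3 orange [[450, 216, 29, 14, 265]]
top 3 pink []
top 5 orange [[450, 216, 29, 14, 264]]
top 5 pink []
```

All four look-alikes were already down by t=4.4 s, when the arm was still only over the socket. They were standing unsupported on their tips, and the arm had not gone near them. They can't be stood up again. The listed items in view are in place, so I'm handing in.

```bash
python3 -c "
from station import bot
print(bot.sign_off())"
```

```text
the job is handed in; nothing more can be done
None
```

The job is handed in at about 24 s of robot time: the relay is plugged fully home, the caps were pressed about 4 mm and held in the order short, middle, tall, and the probe is back upright in its stand; the four orange and pink look-alikes fell over in the first 4 s, apparently by themselves since the arm was not near them, and were left lying.

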